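# Fetch the rolling pin from a short-opening drawer

### The job

Pull the drawer of the low wooden unit open to its stop and take out the small wooden rolling pin: the drawer only comes out part of the way, so tilt the pin and draw it out at a slant between the drawer front and the unit's top. Finish while holding the pin still in the gripper, roughly level, a good hand's breadth above the unit's top and touching nothing else; leave the pastry brush lying in the drawer and the things on and around the unit where they stand.

Things in the scene. Friction and masses are not known exactly. Their poses are not given: they have to be found in the camera images.
- drawer_unit: low light-wood worktop drawer unit, 265 deep (x) x 280 wide (y) x 108 high, does not move. Origin: centre of its underside on the worktop; x axis points from its front to its back, z up. Front face at x -132 mm. The 14 mm top board covers the whole of the shut drawer
- unit_lip (a point): middle of the lower front edge of the unit's top board, at the front face, 94 mm above the worktop: the upper edge of the opening (the board itself stands 4 mm further forward)
- drawer_in (a point): middle of the drawer's inner floor, 26 mm above the worktop; moves with the drawer, axes as the unit's. Two lanes side by side, centres at y +60 and -60, each 113 wide and 227 long; divider top 36, drawer sides 44 and drawer front (14 thick) 56 mm above this floor
- drawer (a joint): travel of the drawer towards the front (unit's -x) in m: 0 shut, 0.115 at its stop. Plain runners, about 2 N of friction, stays where it is left
- drawer_knob (a point): middle of the steel knob on the drawer front, where to grip it: round knob 24 mm across, its thick part from 17 to 34 mm in front of the drawer front (this point 25 mm in front), 62 mm above the worktop. Axes as the unit's
- rolling_pin: small plain straight wooden rolling pin, 24 mm diameter, 212 long, about 70 g, lying front to back in one of the drawer's two lanes (either one), its ends about 7 mm from the ends of the lane. Origin: its centre, on the axis; its x axis runs along the pin towards the unit's back (within 0.06 rad of the unit's x). It may roll about this axis
- pastry_brush: pastry brush with wooden handle, about 190 long, lying in the other lane. Origin: under its middle
- sugar_tin: square blue tin with wooden lid, 87x87x120, on the back half of the unit's top; origin at the centre of its underside
- honey_jar: glass jar with red lid, 58x62x86, on the back half of the unit's top; origin at the centre of its underside
- spice_a: spice jar, 41 diameter x 105, on the back half of the unit's top; origin at the centre of its underside
- spice_b: spice jar, 41 diameter x 105, beside spice_a; origin at the centre of its underside
- mug_stripe: striped mug, 91 high, on the worktop right of the unit; origin at the centre of its underside
- soup_tin: food tin, 75 diameter x 58, on the worktop right of the unit; origin at the centre of its underside
- scissors: scissors, 199 long, 9 thick, flat on the worktop at the right
Not all that is in view belongs to the job. Leave any blue, pink or yellow look-alike of the spice_b alone.

How it is judged:
On the way:
1. the drawer has been pulled out to its stop (value of joint drawer above 0.105 m), for 0.2 s.
At the end, for the whole second after the job is handed in: The fingers hold the pin (over 1 N), still (under 30 mm/s), its centre over 200 mm above the worktop and within 30 degrees of level (or over 250 mm at any slant); it touches neither the unit nor the jars and tin on it; the brush still lies in the drawer ((height (world z) of rolling_pin above 0.25 m or (height (world z) of rolling_pin above 0.2 m and angle between rolling_pin's own x axis and vertical between 1.047 and 2.094 rad)) and contact force between rolling_pin and the fingers above 1 N and contact force between rolling_pin and drawer_unit below 0.1 N and contact force between rolling_pin and sugar_tin below 0.1 N and contact force between rolling_pin and honey_jar below 0.1 N and contact force between rolling_pin and spice_a below 0.1 N and contact force between rolling_pin and spice_b below 0.1 N and linear speed of rolling_pin below 0.03 m/s and z of pastry_brush in the frame of drawer_unit between 0.015 and 0.06 m); the arm keeps its last pose, push and grip.
It fails at once if the pastry brush is lifted out of the drawer (z of pastry_brush in the frame of drawer_unit above 0.08 m).
It fails at once if a thing on or beside the unit is shoved more than 4 cm or knocked over (distance of any of sugar_tin, honey_jar, spice_a, spice_b, mug_stripe, soup_tin, scissors from where it was at the start of the episode above 0.04 m or angle between any of sugar_tin, honey_jar, spice_a, spice_b, mug_stripe, soup_tin's own z axis and vertical above 0.5 rad).
It also fails if it takes over 48 s, if anything falls off the work surface, if the arm or the gripper's body presses on something with over 40 N, if the wrist force passes 120 N, or if a joint passes its speed limit or range.

### The arm

A 6-joint arm with a two-finger parallel gripper is mounted at the origin on a cart in front of the work surface, level with it; the furniture and walls round the work are solid. World frame = base frame: x ahead of the robot, y to its left, z up, the work surface at z = 0. Lengths are in m, angles in rad, forces in N, time in s.
With the tool pointing down it reaches from about 0.375 to 0.9 m from the base axis. Payload 3.1 kg.
Tool frame: the origin (TCP) lies midway between the tips of the shut fingers; the grasp point (between the pads) lies 19 mm behind it; z points along the fingers, y is the direction in which the jaws open and shut (so a half turn about z gives the same grasp; the last joint's range is limited). The gripper opens to 85 mm and grips with 20 to 120 N. Pads are 22 mm wide; open, the fingers measure 114 mm over their backs; the gripper's body (76 mm by 85 mm) begins 54 mm behind the grasp point. The pads swing forward as they close: fully open they stand 13 mm farther back than shut.
Start: joints at [1.129, 0.527, 1.433, -0, 1.181, -0.178], TCP at [0.162, 0.604, 0.231] pointing down, gripper open.
Joint ranges: [-3.08, 3.08], [-0.75, 2.2], [0.22, 2.44], [-1.43, 4.57], [0, 2.65], [-2.85, 2.85]. Speed limits (rad/s): [2.79, 2.79, 3.14, 3.14, 3.14, 3.14].

### API

Orientations are given as a unit quaternion [x, y, z, w].
In Python, from station import manip gives the robot as it stands. The module is installed in compiled form; this text tells all that it offers.
- The arm moves only by the tool drive_tool, never from a script. Its argument "deltas" is one flat list of numbers, 4 for each row, row after row: the shift along the tool's x, y, z in cm, then the turn about the tool's z in degrees. A call has 1 to 12 rows; each row is the pose to reach, as a shift and turn from the pose measured when the call began, along the tool's axes at that moment; what a row does not reach only later rows make up. A row lasts 1/10 s, in which the tool goes at most 50 mm and 8.59 degrees, less where a joint would pass 70% of its speed; a pose out of reach is approached as far as the arm can. A call with a gripper value outside its range is refused whole. "hand" is the finger opening in cm, from 0 to 8.54, set as the call begins (left out, the last holds). The fingers move at their own pace and stop on an object; "squeeze" is the grip in N (left out, the last holds). Time passes only in rows, so rows that repeat a pose let the fingers close. It gives the time, the measured TCP pose, the force and the opening at its end, in the units of the state.
- manip.sense(): the state, without advancing time (a new reading comes with each control period).
- manip.snapshot(name): name is "scene" or "top" or "wrist"; returns a dict with "frame" (400x640x3 uint8, red, green, blue), "depth" (400x640 float32, m along the optical axis (not along the pixel's ray), 0 where there is no reading), "fx", "fy", "cx", "cy" (pixels), "k1" (the pictures are not rectified: a ray, as slopes to the right and down, at radius r is drawn at 1 + k1 r^2 times it, then the intrinsics apply), "R" (3x3) and "t" (3): a world point X has camera coordinates R X + t. Camera axes: x right, y down, z forward; pixel columns grow to the right and rows downward; lengths in m; the calibration is good to about 2 mm. A picture is of the moment at which its call begins.
- manip.sign_off(): hands the job in, once; it reports no verdict.
The state is a dict: "t": time; "q": joint angles; "qd": joint speeds; "tau": joint torques, N m; "tcp_pos": TCP position; "tool_rot": TCP orientation; "force": force on the tool from outside, world axes, zero at the start; "ft_torque": the same for the moment, N m; "finger_gap": opening from 0.0 (shut) to 1.0 (fully open).
Only numpy, scipy, OpenCV 4.12 (cv2) and the standard library are available. Lean on these libraries where they do the work, as an engineer would, in place of code of your own. Each camera call takes 0.05 s, during which the arm holds its last target.

## Working session

There is one attempt and no reset: what is moved stays moved. The work goes in short steps, Python scripts to look and compute and a tool call to move; the robot and the scene stay as the last step left them, time stands still between calls to the robot, and variables do not carry over. Pictures are saved under pics/ and viewed, and the job is handed in when it is done.

Besides the shell and the picture viewer there is one more tool, called as name(argument=value, ...) on one line, values as JSON. drive_tool: Moves the arm, as the interface text tells. Its arguments: {"type":"object","properties":{"deltas":{"type":"array"},"hand":{"type":"number"},"squeeze":{"type":"number"}},"required":["deltas"]}

```bash
mkdir -p pics; cat > h.py <<'E'
from station import manip
import numpy as np, cv2
from scipy.spatial.transform import Rotation as Ro
def snap(n,f):
    s=manip.snapshot(n); cv2.imwrite('pics/'+f+'.png',s['frame'][:,:,::-1]); np.savez('/tmp/'+f+'.npz',**s); return s
def load(f): return dict(np.load('/tmp/'+f+'.npz'))
def cloud(s):
    K=np.array([[s['fx'],0,s['cx']],[0,s['fy'],s['cy']],[0,0,1]],float)
    v,u=np.mgrid[0:400,0:640]; p=np.stack([u,v],-1).reshape(-1,1,2).astype(float)
    d=np.array([float(s['k1']),0,0,0,0])
    n=cv2.undistortPoints(p,K,d,)[:,0].reshape(400,640,2)
    z=s['depth'].astype(float); P=np.stack([n[...,0]*z,n[...,1]*z,z],-1)
    W=(P-s['t'])@s['R']; W[z==0]=np.nan
    return W
E
python3 - <<'E'
from h import *
print(manip.sense())
for n in ['scene','top','wrist']:
    s=snap(n,n+'0'); print(n,s['fx'],s['k1'],s['R'].tolist(),s['t'])
E
```

```text
{'t': 0.0, 'q': array([ 1.12953515e+00,  5.28461689e-01,  1.43390024e+00,  1.97593644e-05,
        1.18140704e+00, -1.78509060e-01]), 'qd': array([-0.00115385,  0.00061106,  0.00113849, -0.00180256, -0.00046579,
       -0.00012645]), 'tau': array([-7.27859860e-04, -4.42349267e+01, -1.78026348e+01, -2.23703200e-04,
        8.56320723e-03, -9.22240332e-06]), 'tcp_pos': array([0.16199798, 0.60289904, 0.23033703]), 'tool_rot': array([ 1.31002116e-01,  9.91381491e-01, -1.03353922e-03, -3.40533065e-04]), 'force': array([ 0.20526226, -0.37474677,  0.2621211 ]), 'ft_torque': array([-0.01703377,  0.01243124, -0.02887418]), 'finger_gap': 0.9983931691177215}
scene 426.75889062941206 -0.07103661870418324 [[-0.7919266158920246, -0.6102923336992344, -0.01988724389523362], [-0.41689590584530634, 0.5641948234218644, -0.712658406891684], [0.44615024233012324, -0.5560822498982626, -0.7012292725042634]] [0.42991618 0.37443495 0.78028535]
top 481.6771446366653 -0.08718160821001134 [[-0.017765982027491307, -0.9998372508627527, 0.003137143575307602], [-0.9915319392761756, 0.017214536468443842, -0.1287170273483779], [0.12864207429074395, -0.005397362447515916, -0.9916764014540151]] [-0.11397142  0.62436771  1.02691347]
wrist 278.4274682418119 -0.015436474709424249 [[0.2591761500508985, 0.9658281611176736, -0.0019200095960967168], [0.9209572763446429, -0.24653534880478079, 0.30175820939547493], [0.29097322624711086, -0.0799767777655488, -0.9533825552345654]] [-0.62364299 -0.03901787  0.38007733]
```

View pics/scene0.png

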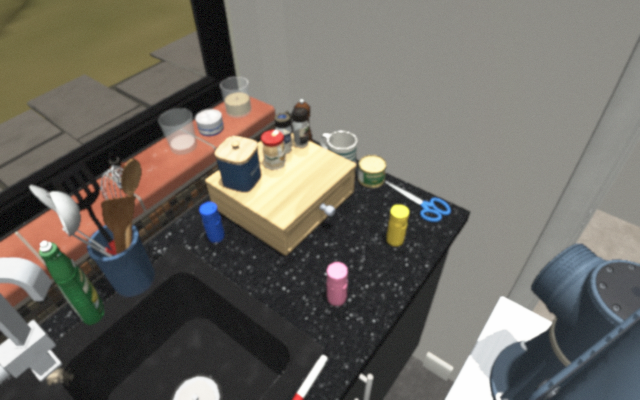

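View pics/top0.png

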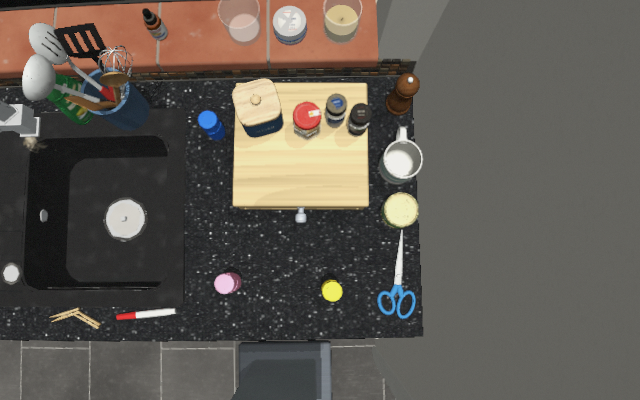

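Unit's top spans about u 233–368, v 82–208 in the top view, with the knob at (301,215). The pink (227,283) and yellow (332,291) look-alike jars stand in front of it, and the blue one (210,123) is to its left. Next I measure the unit.

```bash
python3 - <<'E'
from h import *
s=load('top0'); W=cloud(s)
m=np.zeros((400,640),bool); m[75:215,225:375]=1
m&=(abs(W[...,2]-0.108)<0.006)
pts=W[m]; print(pts.shape, np.median(pts[:,2]))
r=cv2.minAreaRect(pts[:,:2].astype(np.float32)); print(r, cv2.boxPoints(r))
m=np.zeros((400,640),bool); m[207:224,292:310]=1
m&=(W[...,2]>0.045)&(W[...,2]<0.09)
print(W[m].mean(0),W[m].min(0),W[m].max(0))
for n,(u,v) in dict(pink=(227,283),yel=(332,291),blue=(208,120),tin=(258,92),hon=(307,112),sa=(337,103),sb=(359,113),soup=(401,210),mug=(403,160),sci=(398,260),handle=(396,303)).items():
    a=W[v-2:v+3,u-2:u+3].reshape(-1,3); print(n,np.nanmedian(a,0).round(3))
# scene check
s=load('scene0'); W2=cloud(s)
m=(abs(W2[...,2]-0.108)<0.005)&(W2[...,0]>.3)&(W2[...,0]<.9)&(abs(W2[...,1])<.3)
m[:, :200]=0
r=cv2.minAreaRect(W2[m][:,:2].astype(np.float32)); print(r); print(cv2.boxPoints(r))
E
```

```text
(12273, 3) 0.10848107807512979
((0.7310905456542969, -0.09773392975330353), (0.2851479649543762, 0.268069863319397), 88.98294067382812) [[ 0.594546   -0.23790632]
 [ 0.8625737  -0.24266459]
 [ 0.8676351   0.04243846]
 [ 0.5996074   0.04719673]]
[ 0.58168279 -0.09543915  0.06919881] [ 0.5676794  -0.11308444  0.04538939] [ 0.60193142 -0.07787626  0.0779708 ]
pink [0.441 0.057 0.107]
yel [ 0.422 -0.157  0.106]
blue [0.785 0.099 0.106]
tin [ 0.807 -0.019  0.211]
hon [ 0.77  -0.113  0.195]
sa [ 0.781 -0.171  0.214]
sb [ 0.761 -0.212  0.215]
soup [ 0.59  -0.314  0.056]
mug [ 0.711 -0.333  0.007]
sci [ 0.482 -0.312  0.006]
handle [ 0.386 -0.305  0.007]
((0.6580638289451599, -0.053796425461769104), (0.36693087220191956, 0.4980517029762268), 87.45568084716797)
[[ 0.40113902 -0.2260262 ]
 [ 0.89869976 -0.2481358 ]
 [ 0.91498864  0.11843336]
 [ 0.4174279   0.14054295]]
```

```bash
python3 - <<'E'
from h import *
im=cv2.imread('pics/top0.png')[60:310,190:440]; cv2.imwrite('pics/crop0.png',cv2.resize(im,(600,600),interpolation=cv2.INTER_CUBIC))
E
```

```text
(no output)
```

View pics/crop0.png

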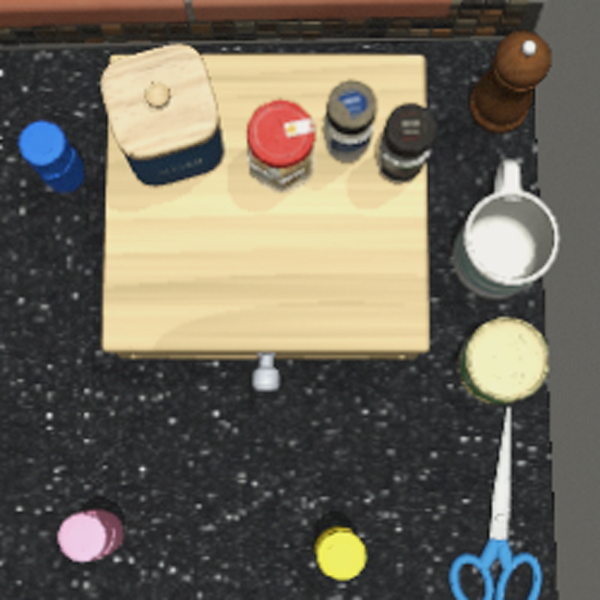

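```bash
cat >> h.py <<'E'
A=np.array([0.9998,-0.0178]); C=np.array([0.733,-0.0978])
def uw(x,y): # unit -> world
    return C+x*A+y*np.array([-A[1],A[0]])
def st():
    s=manip.sense(); R=Ro.from_quat(s['tool_rot']).as_matrix()
    print('t %.2f'%s['t'],'tcp',s['tcp_pos'].round(4),'F',s['force'].round(1),'gap %.1fmm'%(s['finger_gap']*85.4),'q6 %.2f'%s['q'][5],'yaxis',R[:,1].round(3)); return s,R
def to(*tgts):  # world TCP targets -> rows from now; turn to bring the jaw axis to unit y
    s,R=st()
    Y=np.array([-A[1],A[0],0]); c=R.T@Y; a=np.degrees(np.arctan2(-c[0],c[1])); a=(a+90)%180-90
    for g in tgts: print((R.T@(np.array(g)-s['tcp_pos'])*100).round(2), 'turn %.1f'%a)
E
python3 - <<'E'
from h import *
k=uw(-.157,0); print(k)
to((k[0],k[1],.2))
E
```

```text
[ 0.5760314 -0.0950054]
t 0.15 tcp [0.1621 0.6031 0.2306] F [-0.4 -1.2  0.2] gap 85.8mm q6 -0.18 yaxis [ 0.26   0.966 -0.002]
[-58.11 -56.65   3.13] turn -14.0
```

drive_tool(deltas=[-30,-29,2,-7,-58.1,-56.7,2,-14,-58.1,-56.7,2,-14,-58.1,-56.7,2,-14,-58.1,-56.7,2,-14,-58.1,-56.7,2,-14,-58.1,-56.7,2,-14,-58.1,-56.7,2,-14,-58.1,-56.7,2,-14,-58.1,-56.7,2,-14,-58.1,-56.7,2,-14,-58.1,-56.7,2,-14], hand=5, squeeze=40)

```text
t: 1.35
tcp_pos: [0.4684, 0.0854, 0.2162]
tool_rot: [0.009, 1.0, -0.001, -0.0]
force: [0.3, 0.9, 0.4]
finger_gap: 0.583
```

```bash
python3 - <<'E'
from h import *
to((.576,-.095,.2),(.576,-.095,.048))
E
```

```text
t 1.35 tcp [0.4684 0.0854 0.2162] F [0.3 0.9 0.4] gap 49.8mm q6 -1.61 yaxis [ 0.019  1.    -0.001]
[-11.1  -17.83   1.63] turn -0.1
[-11.11 -17.81  16.83] turn -0.1
```

drive_tool(deltas=[-3,-5,1,0,-6,-10,1.5,0,-9,-15,2,0,-11.1,-17.8,3,0,-11.1,-17.8,5,0,-11.1,-17.8,6,0,-11.1,-17.8,6,0])

```text
t: 2.05
tcp_pos: [0.5736, -0.0937, 0.1542]
tool_rot: [0.01, 1.0, 0.001, -0.003]
force: [-0.4, 0.0, 0.2]
finger_gap: 0.582
```

```bash
python3 - <<'E'
from h import *
s=snap('wrist','w1'); st()
W=cloud(s)
m=(W[...,2]>.045)&(W[...,2]<.078)&(W[...,0]>.55)&(W[...,0]<.61)&(abs(W[...,1]+.095)<.04)
v,u=np.nonzero(m); print(m.sum(),u.mean(),v.mean(),W[m].mean(0),W[m].min(0),W[m].max(0))
E
```

```text
t 2.10 tcp [ 0.5741 -0.0933  0.1553] F [ 0.5 -0.2 -0.4] gap 49.9mm q6 -1.90 yaxis [0.018 1.    0.   ]
1938 324.5562435500516 224.11919504643961 [ 0.59217534 -0.09447838  0.06560507] [ 0.56690756 -0.1349401   0.0450334 ] [ 0.60304757 -0.05504445  0.07799518]
```

View pics/w1.png

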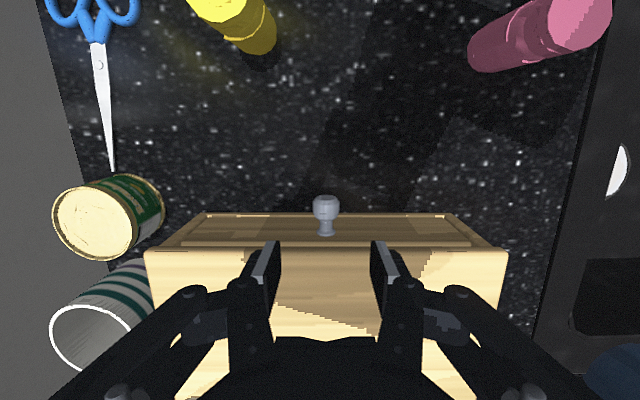

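The knob sits between the fingers at (325,208). Its front edge measures x=0.567, so the drawer front is at x≈0.601, which matches the unit fit. Now descending.

drive_tool(deltas=[-0.1,-0.1,4,0,-0.1,-0.1,8,0,-0.1,-0.1,10.7,0,-0.1,-0.1,10.7,0,-0.1,-0.1,10.7,0])

```text
t: 2.6
tcp_pos: [0.5747, -0.0932, 0.0494]
tool_rot: [0.008, 1.0, 0.0, -0.002]
force: [0.3, 1.0, 0.3]
finger_gap: 0.585
```

drive_tool(deltas=[0,0,0,0,0,0,0,0,0,0,0,0,0,0,0,0], hand=1, squeeze=40)

```text
t: 3.0
tcp_pos: [0.5762, -0.0931, 0.0519]
tool_rot: [0.008, 1.0, -0.0, -0.0]
force: [0.5, 1.7, 6.2]
finger_gap: 0.25
```

drive_tool(deltas=[1,0,0,0,2.5,0,0,0,4,0,0,0,5.5,0,0,0,7,0,0,0,8.5,0,0,0,10,0,0,0,11,0,0,0,11.7,0,0,0,12,0,0,0,12,0,0,0])

```text
t: 4.1
tcp_pos: [0.4612, -0.0909, 0.0522]
tool_rot: [0.01, 1.0, -0.001, 0.005]
force: [13.3, 12.0, -14.0]
finger_gap: 0.25
```

```bash
python3 - <<'E'
from h import *
st()
s=snap('top','top1');W=cloud(s)
m=(abs(W[...,2]-.082)<.006)&(W[...,0]>.44)&(W[...,0]<.6)&(W[...,1]<.06)&(W[...,1]>-.26)
v,u=np.nonzero(m); print(m.sum(),np.percentile(W[m],[2,50,98],axis=0))
im=s['frame'][150:310,200:410,::-1]; cv2.imwrite('pics/c1.png',cv2.resize(im,None,fx=3.5,fy=3.5,interpolation=cv2.INTER_CUBIC))
E
```

```text
t 4.10 tcp [ 0.4612 -0.0909  0.0522] F [ 13.3  12.  -14. ] gap 21.4mm q6 -1.99 yaxis [ 0.02   1.    -0.001]
489 [[ 0.48566298 -0.21641496  0.07841617]
 [ 0.49355216 -0.13660383  0.08224415]
 [ 0.50202852  0.03149118  0.08628481]]
```

View pics/c1.png

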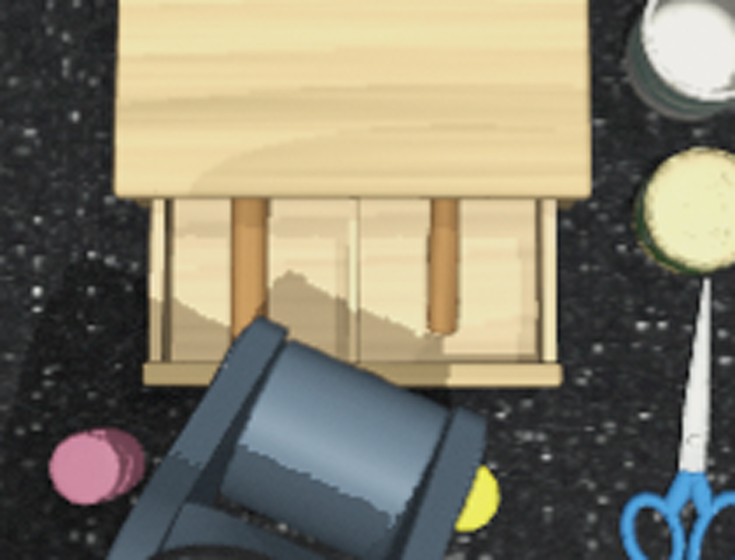

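Drawer is at its stop (front at x≈0.486). There are two rods: left (248,260), wide and straight, running further forward, and right (442,270), narrower and ending short. I release the knob and measure both.

drive_tool(deltas=[0,0,0,0,0,0,0,0,0,0,0,0,0,0,-4,0,0,0,-8,0,0,0,-12,0,0,0,-16,0,-3,-3,-18,0,-6,-6,-18,0,-9,-6,-18,0,-9,-6,-18,0], hand=5)

```text
t: 5.25
tcp_pos: [0.5513, -0.1546, 0.234]
tool_rot: [0.011, 1.0, -0.002, 0.007]
force: [-0.6, -0.3, -0.8]
finger_gap: 0.589
```

```bash
python3 - <<'E'
from h import *
st()
s=snap('wrist','w2');snap('top','top2')
E
```

```text
t 5.25 tcp [ 0.5513 -0.1546  0.234 ] F [-0.6 -0.3 -0.8] gap 50.3mm q6 -2.02 yaxis [ 0.021  1.    -0.003]
```

View pics/w2.png

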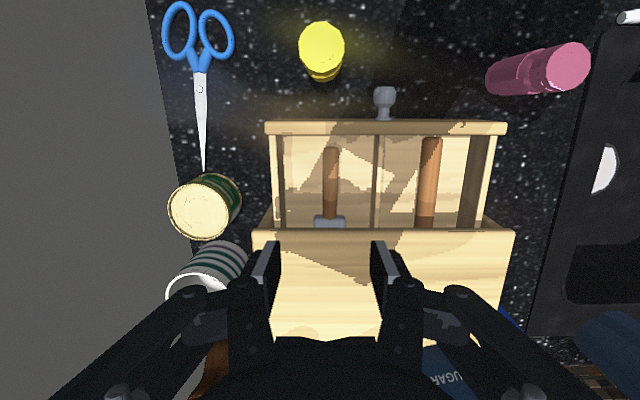

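View pics/top2.png

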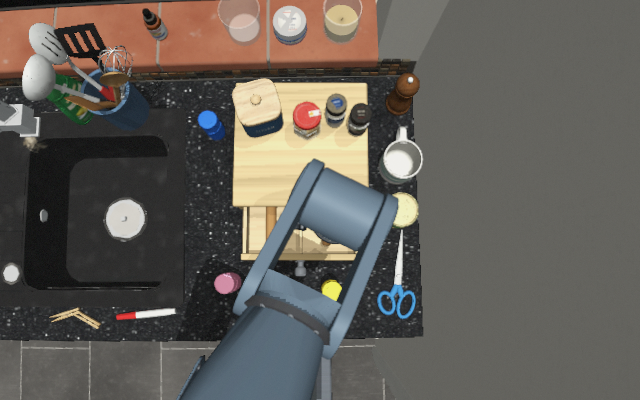

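The wrist view shows two candidates. The one at (330,180) has a metal ferrule at (330,222), so it is the brush. The one at (430,180) is a plain straight rod and is the pin. I'll confirm with a crop and measure it.

```bash
python3 - <<'E'
from h import *
s=load('w2'); W=cloud(s)
im=cv2.imread('pics/w2.png')[105:245,240:530]; cv2.imwrite('pics/c2.png',cv2.resize(im,None,fx=2.7,fy=2.7,interpolation=cv2.INTER_CUBIC))
m=np.zeros((400,640),bool); m[130:228,405:450]=1
m&=(W[...,2]>.037)&(W[...,2]<.06)
P=W[m]; print(len(P),P.min(0),P.max(0))
for x0 in np.arange(.49,.61,.012):
    k=P[(P[:,0]>=x0)&(P[:,0]<x0+.012)]
    if len(k)>5: print(x0.round(3),len(k),k[:,1].min().round(4),k[:,1].max().round(4),k[:,2].max().round(4), k[k[:,2]>np.percentile(k[:,2],70)][:,1].mean().round(4))
s=load('top1'); W=cloud(s)
m=np.zeros((400,640),bool); m[200:255,255:285]=1
m&=(W[...,2]>.038)&(W[...,2]<.06)
P=W[m];print('top',len(P),P.min(0),P.max(0),P.mean(0))
E
```

```text
1774 [ 0.50798583 -0.03995962  0.03701115] [ 0.62465124 -0.0150711   0.05109807]
0.502 111 -0.0383 -0.0165 0.0499 -0.0268
0.514 215 -0.0384 -0.0155 0.0509 -0.0267
0.526 203 -0.0387 -0.0158 0.0504 -0.0276
0.538 197 -0.0389 -0.0157 0.051 -0.0271
0.55 184 -0.039 -0.0151 0.0511 -0.0277
0.562 188 -0.0391 -0.0159 0.0503 -0.0275
0.574 177 -0.0396 -0.0155 0.0507 -0.0277
0.586 171 -0.0397 -0.016 0.0507 -0.0279
0.598 166 -0.0396 -0.0162 0.0504 -0.0279
top 401 [ 0.51529946 -0.0403366   0.03916299] [ 0.60520971 -0.01759164  0.05442929] [ 0.56469018 -0.02885355  0.04758135]
```

View pics/c2.png

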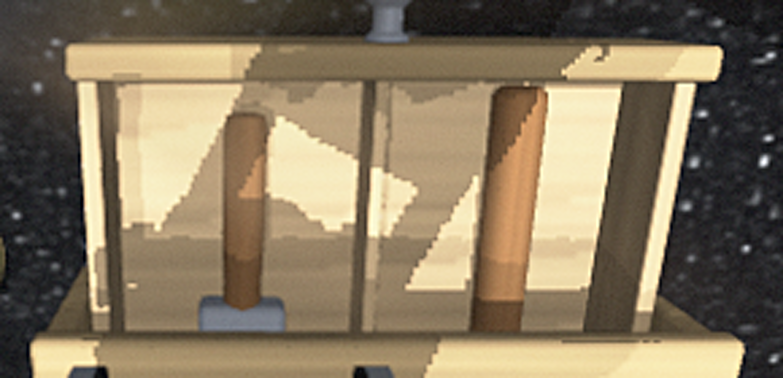

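```bash
python3 - <<'E'
from h import *
s=load('w2'); print('cam-tcp',-s['R'].T@s['t']-np.array([.5513,-.1546,.234]), 'fwd',s['R'][2])
to((.549,-.0275,.10),(.549,-.0275,.029))
E
```

```text
cam-tcp [-0.07994003  0.00200621  0.1413338 ] fwd [ 0.31596653 -0.00956995 -0.94872207]
t 5.35 tcp [ 0.5471 -0.1524  0.2328] F [-1.   0.9  0.6] gap 50.1mm q6 -2.02 yaxis [ 0.02   1.    -0.001]
[ 0.17 12.5  13.27] turn -0.1
[ 0.23 12.5  20.37] turn -0.1
```

drive_tool(deltas=[0,4,0,0,0,8,0,0,0,12,3,0,0.1,12.5,7,0,0.2,12.5,10,0,0.2,12.5,10,0,0.2,12.5,10,0], hand=4.5)

```text
t: 6.05
tcp_pos: [0.5473, -0.0273, 0.1328]
tool_rot: [0.01, 1.0, -0.0, 0.003]
force: [0.3, 0.0, 0.6]
finger_gap: 0.526
```

```bash
python3 - <<'E'
from h import *
to((.549,-.0275,.029))
s=snap('wrist','w3')
E
```

```text
t 6.05 tcp [ 0.5473 -0.0273  0.1328] F [0.3 0.  0.6] gap 45.0mm q6 -1.81 yaxis [ 0.02  1.   -0.  ]
[-1.100e-01 -1.000e-02  1.039e+01] turn -0.1
```

View pics/w3.png

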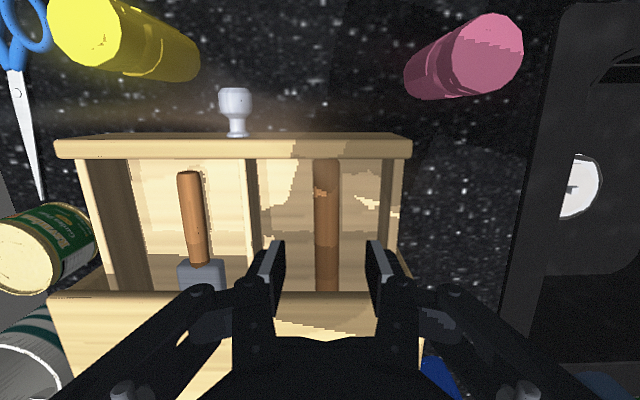

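The pin at (326,225) is centred between the fingers. Going down in steps.

drive_tool(deltas=[0,0,3,0,0,0,6,0,0,0,8.5,0,0,0,10,0,0,0,10.3,0,0,0,10.3,0])

```text
t: 6.7
tcp_pos: [0.5504, -0.0285, 0.032]
tool_rot: [0.01, 1.0, -0.001, 0.006]
force: [-0.7, 0.7, 0.9]
finger_gap: 0.525
```

drive_tool(deltas=[0.1,0,0.2,0,0.1,0,0.2,0,0.1,0,0.2,0,0.1,0,0.2,0,0.1,0,0.2,0], hand=0.5, squeeze=20)

```text
t: 7.2
tcp_pos: [0.5506, -0.0289, 0.0316]
tool_rot: [0.01, 1.0, -0.001, 0.007]
force: [-0.3, -0.3, 5.9]
finger_gap: 0.271
```

drive_tool(deltas=[0,0,-0.7,0,0,0,-1.5,0,0,0,-2.2,0,0,0,-3,0,0,0,-3,0])

```text
t: 7.7
tcp_pos: [0.5509, -0.0289, 0.0629]
tool_rot: [0.01, 1.0, -0.002, 0.008]
force: [0.4, -0.3, -0.6]
finger_gap: 0.272
```

```bash
python3 - <<'E'
from h import *
st();s=snap('wrist','w4')
W=cloud(s); m=np.zeros((400,640),bool); m[130:310,290:360]=1
for x0 in np.arange(.49,.60,.012):
    k=W[m&(W[...,0]>=x0)&(W[...,0]<x0+.012)&(abs(W[...,1]+.028)<.006)]
    if len(k)>5: print(x0.round(3),len(k),np.percentile(k[:,2],[5,50,95]).round(4))
E
```

```text
t 7.70 tcp [ 0.5509 -0.0289  0.0629] F [ 0.4 -0.3 -0.6] gap 23.3mm q6 -1.81 yaxis [ 0.02   1.    -0.003]
0.49 670 [0.0805 0.0817 0.0828]
0.502 554 [0.0641 0.078  0.081 ]
0.514 642 [0.0259 0.0802 0.0815]
0.526 537 [0.0784 0.0802 0.0813]
0.538 491 [0.0783 0.0802 0.0812]
0.55 455 [0.0784 0.0802 0.0813]
0.562 406 [0.0783 0.0801 0.0811]
0.574 60 [0.0776 0.0798 0.0808]
```

View pics/w4.png

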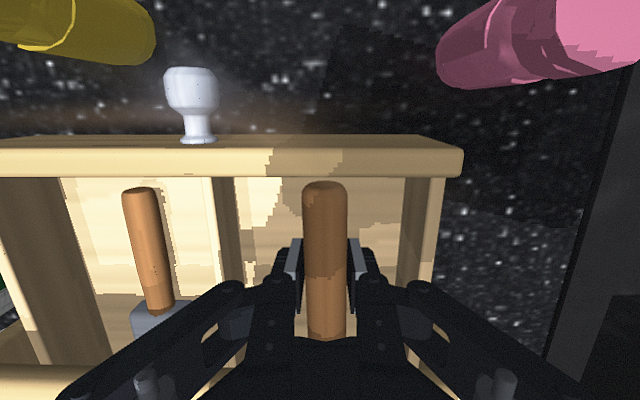

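drive_tool(deltas=[0,0,-0.4,0,0,0,-0.8,0,0,0,-1.2,0,0,0,-1.5,0,0,0,-1.8,0,0,0,-2.1,0,0,0,-2.4,0,0,0,-2.4,0])

```text
t: 8.55
tcp_pos: [0.5498, -0.0286, 0.0864]
tool_rot: [0.01, 1.0, -0.001, 0.007]
force: [-0.4, 1.2, -2.4]
finger_gap: 0.273
```

```bash
cat > m.py <<'E'
from h import *
import sys
st();s=snap('wrist',sys.argv[1])
W=cloud(s); m=np.zeros((400,640),bool); m[100:330,290:360]=1
for x0 in np.arange(.35,.60,.012):
    k=W[m&(W[...,0]>=x0)&(W[...,0]<x0+.012)&(abs(W[...,1]+.028)<.006)]
    if len(k)>5: print(x0.round(3),len(k),np.percentile(k[:,2],[5,50,95]).round(4))
E
python3 m.py w5
```

```text
t 8.55 tcp [ 0.5498 -0.0286  0.0864] F [-0.4  1.2 -2.4] gap 23.3mm q6 -1.81 yaxis [ 0.02   1.    -0.003]
0.458 105 [-0.001   0.0001  0.0013]
0.47 247 [-0.0014 -0.0002  0.0008]
0.482 628 [-0.0007  0.0743  0.0826]
0.494 365 [0.0802 0.0819 0.0952]
0.506 958 [0.0259 0.1083 0.1107]
0.518 644 [0.0255 0.1081 0.1099]
0.53 459 [0.1042 0.1059 0.1075]
0.542 414 [0.1019 0.1035 0.1051]
0.554 347 [0.0995 0.1012 0.1028]
0.566 319 [0.097  0.0989 0.1004]
0.578 280 [0.0946 0.0966 0.098 ]
0.59 176 [0.0921 0.0947 0.0959]
```

View pics/w5.png

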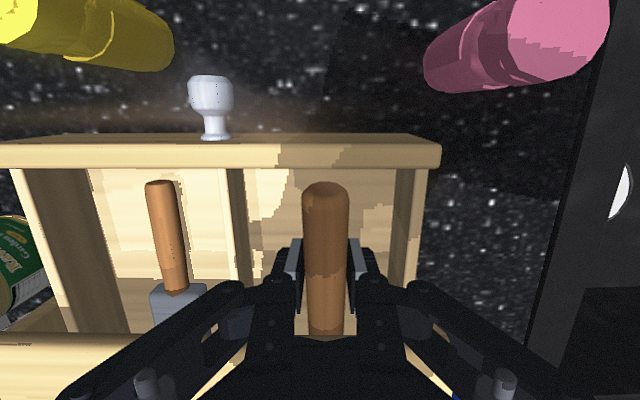

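drive_tool(deltas=[0.5,0,-0.5,0,1,0,-1,0,1.7,0,-1.5,0,2.4,0,-2,0,3.1,0,-2.5,0,3.8,0,-3,0,4.5,0,-3.5,0,5.2,0,-4,0,5.2,0,-4,0])

```text
t: 9.5
tcp_pos: [0.4957, -0.0272, 0.1262]
tool_rot: [0.01, 1.0, -0.001, 0.007]
force: [-0.8, -0.8, -1.5]
finger_gap: 0.269
```

```bash
python3 m.py w6
```

```text
t 9.50 tcp [ 0.4957 -0.0272  0.1262] F [-0.8 -0.8 -1.5] gap 23.0mm q6 -1.83 yaxis [ 0.02   1.    -0.002]
0.41 180 [-0.001   0.      0.0012]
0.422 177 [-0.0014 -0.0002  0.001 ]
0.434 161 [-0.0014 -0.0003  0.0007]
0.446 733 [-0.0007  0.1478  0.1548]
0.458 842 [-0.0006  0.1564  0.1582]
0.47 597 [-0.0006  0.1512  0.1547]
0.482 480 [-0.0007  0.1456  0.1489]
0.494 305 [0.1377 0.1408 0.1435]
0.506 245 [0.1324 0.1349 0.1379]
0.518 204 [0.1265 0.1294 0.1321]
0.53 176 [0.121  0.1236 0.1263]
0.542 153 [0.1149 0.118  0.1207]
0.554 130 [0.1093 0.1123 0.115 ]
0.566 12 [0.1054 0.1081 0.1093]
```

View pics/w6.png

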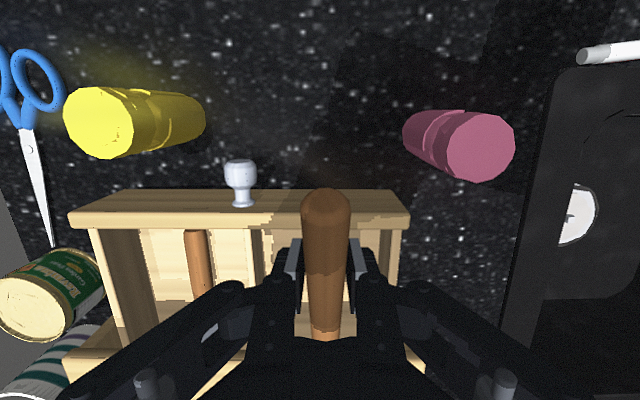

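drive_tool(deltas=[0.6,0,-0.3,0,1.3,0,-0.6,0,2,0,-1,0,2.7,0,-1.3,0,3.4,0,-1.6,0,4.1,0,-1.9,0,4.8,0,-2.3,0,5.5,0,-2.6,0,6.2,0,-2.9,0,7,0,-3.3,0,7.2,0,-3.5,0,7.2,0,-3.5,0])

```text
t: 10.75
tcp_pos: [0.4236, -0.0258, 0.1603]
tool_rot: [0.01, 1.0, -0.001, 0.007]
force: [-0.0, -0.1, -0.8]
finger_gap: 0.273
```

```bash
python3 m.py w7; python3 -c "
from h import *
snap('scene','s7')"
```

```text
t 10.75 tcp [ 0.4236 -0.0258  0.1603] F [-0.  -0.1 -0.8] gap 23.3mm q6 -1.88 yaxis [ 0.02   1.    -0.003]
0.35 131 [-0.0012 -0.0003  0.0009]
0.362 140 [-0.0014 -0.0003  0.001 ]
0.374 703 [-0.0004  0.1823  0.189 ]
0.386 787 [-0.0005  0.1901  0.1922]
0.398 560 [-0.0009  0.1849  0.1887]
0.41 478 [-0.0008  0.1794  0.183 ]
0.422 366 [-0.0006  0.1742  0.1774]
0.434 251 [0.1663 0.1692 0.1722]
0.446 217 [0.1605 0.1636 0.1664]
0.458 181 [0.155  0.1581 0.161 ]
0.47 153 [0.1495 0.1525 0.1555]
0.482 126 [0.1443 0.1474 0.1496]
```

View pics/s7.png

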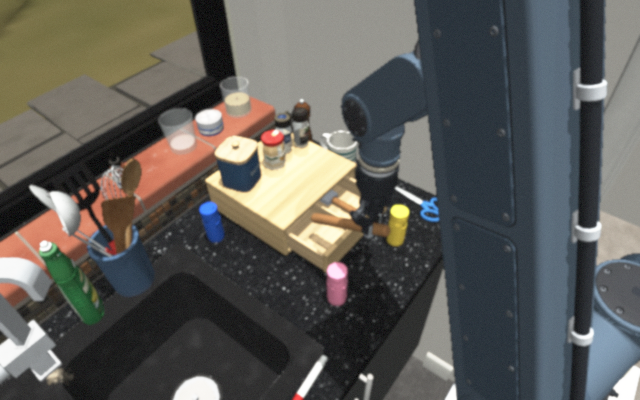

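Pin is out (tail x≈0.575, ahead of the lip at 0.598), tilted about 25°. I raise it, rest the tail lightly on the clear front of the top board to level it, then grip hard and lift.

drive_tool(deltas=[0,0,-2,0,0,0,-4,0,0,0,-6,0,0,0,-7.5,0,-2,0,-7.5,0,-4,0,-7.5,0,-6,0,-7.5,0,-7,0,-7.5,0,-7,0,-7.5,0])

```text
t: 11.75
tcp_pos: [0.4943, -0.0273, 0.2358]
tool_rot: [0.01, 1.0, -0.001, 0.008]
force: [0.1, 0.6, -1.2]
finger_gap: 0.27
```

```bash
python3 m.py w8; python3 -c "
from h import *
snap('top','t8')"
```

```text
t 11.75 tcp [ 0.4943 -0.0273  0.2358] F [ 0.1  0.6 -1.2] gap 23.1mm q6 -1.83 yaxis [ 0.02   1.    -0.003]
0.398 27 [-0.0019 -0.0003  0.001 ]
0.41 89 [-0.0011  0.0002  0.0016]
0.422 82 [-0.0014  0.      0.001 ]
0.434 89 [-0.0016 -0.0004  0.0009]
0.446 783 [-0.0004  0.2593  0.2661]
0.458 682 [-0.0003  0.2658  0.2678]
0.47 516 [-0.0006  0.2604  0.2636]
0.482 601 [0.     0.2533 0.2577]
0.494 344 [0.0816 0.2494 0.2525]
0.506 247 [0.2415 0.2443 0.2469]
0.518 207 [0.236  0.2389 0.2412]
0.53 177 [0.2306 0.2331 0.2358]
0.542 150 [0.2246 0.2275 0.2303]
0.554 112 [0.2194 0.2225 0.2247]
```

View pics/t8.png

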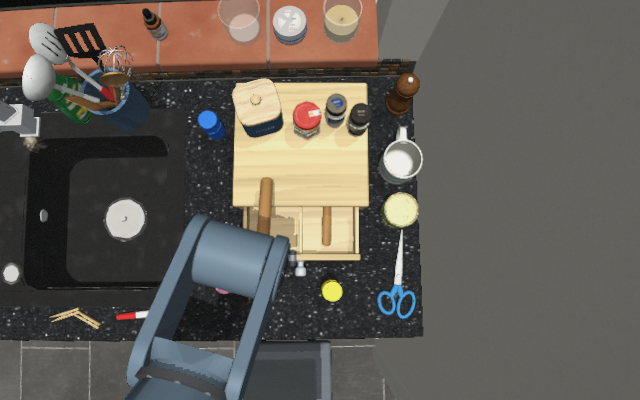

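Tail (266,185) is over the board's clear front and the brush still lies in its lane (327,225). Lowering.

drive_tool(deltas=[0,0,2,0,0,0,4,0,0,0,4.8,0,0,0,5.6,0,0,0,6.4,0,0,0,7.2,0,0,0,8,0,0,0,8.8,0,0,0,9.6,0,0,0,10.4,0,0,0,10.6,0,0,0,10.6,0])

```text
t: 13.05
tcp_pos: [0.4933, -0.0271, 0.1291]
tool_rot: [0.01, 1.0, -0.001, 0.006]
force: [-1.0, 0.3, 0.3]
finger_gap: 0.269
```

```bash
python3 m.py w9
```

```text
t 13.05 tcp [ 0.4933 -0.0271  0.1291] F [-1.   0.3  0.3] gap 23.0mm q6 -1.83 yaxis [ 0.02   1.    -0.002]
0.398 39 [-0.001 -0.     0.001]
0.41 182 [-0.001  -0.0001  0.0011]
0.422 169 [-0.0013 -0.0003  0.0008]
0.434 161 [-0.0013 -0.0003  0.0008]
0.446 840 [-0.0004  0.1455  0.1494]
0.458 711 [-0.0008  0.1477  0.1493]
0.47 639 [-0.0006  0.1467  0.148 ]
0.482 451 [0.1445 0.1459 0.1471]
0.494 410 [0.1435 0.1449 0.146 ]
0.506 374 [0.1424 0.1438 0.145 ]
0.518 345 [0.1414 0.1428 0.1439]
0.53 164 [0.1404 0.1419 0.1429]
```

Levelled to about 5°. Now grip hard and lift.

drive_tool(deltas=[0,0,0,0,0,0,0,0,0,0,0,0,0,0,-1,0,0,0,-3,0,0,0,-5,0,0,0,-8,0,0,0,-11,0,1,0,-13,0,2,0,-15,0,2,0,-16,0,2,0,-16,0], squeeze=90)

```text
t: 14.3
tcp_pos: [0.4726, -0.0266, 0.291]
tool_rot: [0.01, 1.0, -0.002, 0.008]
force: [0.5, 0.8, -0.0]
finger_gap: 0.242
```

drive_tool(deltas=[0,0,0,0,0,0,0,0,0,0,0,0,0,0,0,0,0,0,0,0])

```text
t: 14.8
tcp_pos: [0.4725, -0.0266, 0.2904]
tool_rot: [0.01, 1.0, -0.002, 0.008]
force: [0.3, 0.2, -0.5]
finger_gap: 0.237
```

```bash
python3 m.py w10; python3 -c "
from h import *
snap('top','t10'); snap('scene','s10'); st()
a=cv2.imread('pics/t10.png')[60:330,170:430]; b=cv2.imread('pics/s10.png')[80:350,180:440]
cv2.imwrite('pics/c10.png',cv2.resize(np.hstack([a,b]),None,fx=1.5,fy=1.5))"
```

```text
t 14.80 tcp [ 0.4725 -0.0266  0.2904] F [ 0.3  0.2 -0.5] gap 20.3mm q6 -1.85 yaxis [ 0.02   1.    -0.003]
0.374 16 [-0.0011  0.      0.001 ]
0.386 67 [-0.0012 -0.0001  0.0015]
0.398 69 [-0.0012 -0.0001  0.0011]
0.41 62 [-0.0015 -0.0002  0.0009]
0.422 591 [-3.000e-04  3.052e-01  3.100e-01]
0.434 652 [-0.0004  0.3094  0.3109]
0.446 571 [-0.0004  0.3082  0.3098]
0.458 522 [-0.0004  0.3072  0.3085]
0.47 463 [-0.0004  0.3059  0.3073]
0.482 484 [-2.000e-04  3.046e-01  3.059e-01]
0.494 349 [0.3022 0.3036 0.3048]
0.506 264 [0.3009 0.3026 0.3036]
t 14.95 tcp [ 0.4726 -0.0266  0.2907] F [-0.3 -0.3 -0.3] gap 20.7mm q6 -1.85 yaxis [ 0.02   1.    -0.003]
```

View pics/c10.png

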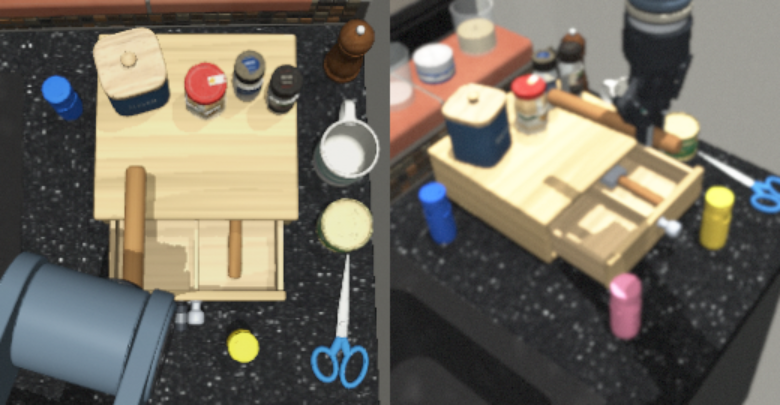

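Pin is level, centre about 0.29 m up, clear of everything, and the brush is in the drawer. I ease the squeeze a little, since the gap was shrinking under 90 N, and check that nothing creeps.

drive_tool(deltas=[0,0,0,0,0,0,0,0,0,0,0,0,0,0,0,0,0,0,0,0,0,0,0,0,0,0,0,0,0,0,0,0,0,0,0,0,0,0,0,0], squeeze=50)

```text
t: 15.95
tcp_pos: [0.4726, -0.0266, 0.2907]
tool_rot: [0.01, 1.0, -0.002, 0.008]
force: [-0.3, 0.0, -1.3]
finger_gap: 0.243
```

```bash
python3 m.py w11
```

```text
t 15.95 tcp [ 0.4726 -0.0266  0.2907] F [-0.3  0.  -1.3] gap 20.7mm q6 -1.85 yaxis [ 0.02   1.    -0.003]
0.374 16 [-0.0011  0.0002  0.002 ]
0.386 64 [-0.0011  0.0001  0.0014]
0.398 69 [-0.0015 -0.0002  0.0012]
0.41 63 [-0.0019 -0.0002  0.0008]
0.422 593 [-0.0004  0.3055  0.3103]
0.434 646 [-3.000e-04  3.099e-01  3.113e-01]
0.446 574 [-0.0004  0.3086  0.31  ]
0.458 524 [-0.0004  0.3075  0.3089]
0.47 460 [-0.0004  0.3063  0.3077]
0.482 485 [-0.0005  0.305   0.3063]
0.494 344 [0.3027 0.304  0.3051]
0.506 273 [0.3013 0.303  0.304 ]
```

drive_tool(deltas=[0,0,0,0,0,0,0,0,0,0,0,0,0,0,0,0,0,0,0,0,0,0,0,0,0,0,0,0,0,0,0,0,0,0,0,0,0,0,0,0])

```text
t: 17.0
tcp_pos: [0.4726, -0.0266, 0.2908]
tool_rot: [0.01, 1.0, -0.002, 0.008]
force: [0.1, -0.0, -0.8]
finger_gap: 0.237
```

```bash
python3 m.py w12
```

```text
t 17.00 tcp [ 0.4726 -0.0266  0.2908] F [ 0.1 -0.  -0.8] gap 20.3mm q6 -1.84 yaxis [ 0.02   1.    -0.003]
0.374 16 [-0.0009  0.001   0.0021]
0.386 64 [-0.0012  0.0001  0.0014]
0.398 72 [-0.0014  0.0001  0.0013]
0.41 63 [-0.0019 -0.0004  0.001 ]
0.422 588 [-0.0004  0.3053  0.3104]
0.434 644 [-1.000e-04  3.098e-01  3.111e-01]
0.446 579 [-0.0005  0.3086  0.3099]
0.458 514 [-0.0005  0.3075  0.3087]
0.47 463 [-0.0008  0.3063  0.3077]
0.482 484 [-1.000e-04  3.050e-01  3.063e-01]
0.494 348 [0.3026 0.304  0.3053]
0.506 265 [0.3014 0.3031 0.304 ]
```

Stable: no drift over 2 s. Handing in.

```bash
python3 -c "
from station import manip
print(manip.sign_off())"
```

```text
the job is handed in; nothing more can be done
None
```

I opened the drawer to its stop and drew the rolling pin out at a slant between the drawer front and the top board. I handed the job in with the pin held above the unit at about 17 s of the 48 s allowed. No verdict was reported.

**Drawer:** its front measured x≈0.486 against 0.601 shut, so about 115 mm of travel.

**Drawing out:** I gripped the pin near its front end. The lip tilted it to about 25° as I drew it out. I then rested its tail lightly on the clear front of the top board to level it before lifting.

**Last checks before handing in:**
- **Pin:** it sat about 5–6° from level, with its centre about 0.29 m up. It did not drift over 2 s, and there was almost no external force on the tool.
- **Surroundings:** in the last pictures the pin touched nothing but the fingers. The brush was lying in its lane, and the jars, tins, mug and scissors looked unmoved. I judged this by eye and did not re-measure their positions.

**One disagreement:** with the harder grip the finger opening read about 20.5 mm on the 24 mm pin. It stayed there after I eased the squeeze from 90 to 50 N. The pin had not shifted in the fingers, so I put it down to pad give.

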